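# Hang the shutter key in the key cabinet

### The arm

A 6-joint arm with a two-finger parallel gripper is mounted at the origin on a cart in front of the work surface, level with it; the furniture and walls round the work are solid. World frame = base frame: x ahead of the robot, y to its left, z up, the work surface at z = 0. Lengths are in mm, angles in rad, forces in N, time in s.
With the tool pointing down it reaches from about 350 to 950 mm from the base axis. Payload 17.4 kg.
Tool frame: the origin (TCP) lies on the centre line of the jaws, within the pads' length; the fingertips stand 17 mm ahead of it and the grasp point (between the pads) lies 2 mm behind it (ctrl.tips_ahead is the distance from the TCP to the fingertips, in mm); z points along the fingers, y is the line along which they close (so a half turn about z gives the same grasp; the last joint's range is limited). The gripper opens to 93 mm and grips with 3 to 60 N. Pads are 15 mm wide; open, the fingers measure 128 mm over their backs; the gripper's body (75 mm by 188 mm) begins 65 mm behind the grasp point.
Start: joints at [1.17, 0.116, 1.442, -0, 1.584, -0.038], TCP at [239.561, 631.065, 207.946] pointing down, gripper open.
Joint ranges: [-2.83, 2.83], [-0.83, 2.19], [0.07, 2.5], [-1.14, 4.28], [0.01, 3], [-2.97, 2.97]. Speed limits (rad/s): [1.89, 1.89, 2.22, 3.14, 3.14, 3.14].

### API

Orientations are given as a unit quaternion [x, y, z, w].
In Python, from bench import telemetry, viewer, job, ctrl gives the robot as it stands.
- The arm moves only by the tool servo_tool, never from a script. Its argument "moves" is a list of rows, each an object with "claw": the closure, from -1 (fully open) to 1 (shut); "slide": the shift along the tool's x, y, z in units of 25 mm (1.0 is 25 mm), a list of three; "dr": the turn, a rotation vector about the tool's x, y, z in units of 5 degrees (1.0 is 5 degrees), a list of three. A call has 1 to 20 rows; each row is the pose to reach, as a shift and turn from the pose commanded when the call began, along the tool's axes at that moment; what a row does not reach only later rows make up. A row lasts 1/12 s, in which the tool goes at most 41.7 mm and 7.16 degrees, less where a joint would pass 70% of its speed; a pose out of reach is approached as far as the arm can. A call with a gripper value outside its range is refused whole. The fingers move at their own pace and stop on an object; the grip force is fixed at half the most. Time passes only in rows, so rows that repeat a pose let the fingers close. It gives the time, the measured TCP pose, the force, the opening and the grip force at its end, in the units of the state.
- telemetry.sense(): the state, without advancing time (a new reading comes with each control period).
- viewer.camera(name): name is "side" or "top"; returns a dict with "pixels" (384x512x3 uint8, red, green, blue), "z_map" (384x512 float32, mm along the optical axis (not along the pixel's ray), 0 where there is no reading), "mtx" (3x3 intrinsics, pixels), "R" (3x3) and "t" (3): a world point X has camera coordinates R X + t. Camera axes: x right, y down, z forward; pixel columns grow to the right and rows downward; lengths in mm; the calibration is good to about 2 mm. A picture is of the moment at which its call begins.
- job.finish_job(): hands the job in; it is judged then, once.
The state is a dict: "time_s": time; "q": joint angles; "joint_velocities": joint speeds; "effort": joint torques, N m; "ee_pos": TCP position; "tcp_rot": TCP orientation; "force": force on the tool from outside, world axes, zero at the start; "moment": the same for the moment, N m; "width": finger opening in mm; "grasp_force": force on a finger pad.
Only numpy, scipy, OpenCV 4.12 (cv2) and the standard library are available. Lean on these libraries where they do the work, as an engineer would, in place of code of your own. Each camera call takes 0.05 s, during which the arm holds its last target. There are 200 camera calls.

### The job

Take the long-handled shutter key out of its wooden stand, pass it through the narrow T-shaped opening in the top of the small key cabinet without touching the top plate, and hang its cross pin on the double hook inside. Press it gently down past the spring keeper until it is fully home and stays locked there, then let go; leave the stamps and the tape roll where they are.

Things in the scene. Friction and masses are not known exactly. Their poses are not given: they have to be found in the camera images.
- key: Shutter key standing upright in the stand, 177 mm long, 0.12 kg. Origin at its foot, z up, x through its thickness, y along its cross pin (a half turn looks the same). Steel head 18 x 18 mm up to z = 25, square shank 10 mm to z = 57, cross pin 6 mm thick, 50 mm long at z = 55, brass collar to 67, dark wooden handle 14 (x) by 20 mm (y) to z = 177. Hung by its pin it balances upright.
- key_grip (a point): On the key's axis 157 mm above its foot (20 mm below the top of the handle), the best place to grip; when the key hangs home this point is 41 to 61 mm above the top of the cabinet's plate.
- key_pin (a point): Middle of the key's cross pin, 55 mm above its foot.
- stand: Fixed wooden block 76 x 76 x 34 mm with a 20 mm square socket, 25 mm deep, in its top, holding the key's head; origin at the centre of its underside.
- cabinet: Fixed wooden key cabinet with clear front, 116 mm deep (x), 136 mm wide (y), 124 mm high over its steel top plate; origin at the centre of its underside, front faces -x. A steel double hook stands on the inner back wall (see hook_line). More than 22 N between key and cabinet or hook does damage. The robot must not touch the cabinet.
- top_plate: Steel top plate, frame of the opening, 6 mm thick; origin on its underside, 118 mm above the cabinet's origin, same axes. T-shaped opening: wide mouth x = -46 to -6 mm, 68 mm wide, for the cross pin; then a slot x = -6 to +44 mm, 34 mm wide, for the handle only. With the pin 106 to 112 mm above the cabinet's origin it moves freely under the plate and over the hook. Do not touch it.
- mouth (a point): Centre of the wide mouth of the opening at the plate's upper face (cabinet x = -26 mm).
- hook_line (a point): Point at the plate's upper face above the hook (cabinet x = 22, y = 0 mm). The pin lies here along the cabinet's y, in two upturned arms at y = -18 and 18 mm, 29 mm free between them; throats 9 mm wide in x, flared front lips 16 mm above the seated pin. The hook is clamped at an unmeasured height: seated pin centre 63 to 83 mm above the cabinet's origin, to be found by feel.
- keeper (a joint): Travel of the brass spring keeper, m: 0 closed over the throats, up to 0.009 pushed back. Going down, the pin meets it about 12 mm above home (5 to 10 N), snaps under it, then meets the switch pads (3 to 4 N) for the last 3 mm, then a hard floor. Let go, the pin stays 1 to 2 mm above that floor, held by the keeper.
- present_switch (a joint): Travel of the key-present switch pads at the bottom of the hook, m: 0 free, 0.003 when the pin lies on the hard floor, about 0.001 to 0.003 when the pin is locked under the keeper. The key's weight alone does not press it.
- stamp_a: Bystander: hand stamp with a turned red handle, 24 x 36 x 66 mm, standing on the table; origin under its centre.
- stamp_b: Bystander: hand stamp with a turned dark handle, 24 x 36 x 66 mm, standing on the table; origin under its centre.
- tape_roll: Bystander: roll of paper tape, 48 mm across, 15 mm high, lying on the table; origin under its centre.
Mind the look-alikes: they are no part of the job. There is more than one size of the key; the job needs the smallest.

How it is judged:
By the outcome, as a careful person would: the job done as asked, in the order asked, and still so for the second after the job is handed in, with the robot touching nothing.
It also fails if it takes over 48 s, if anything falls off the work surface, if the arm or the gripper's body presses on something with over 40 N, if the wrist force passes 120 N, or if a joint passes its speed limit or range.

## Working session

There is one attempt and no reset: what is moved stays moved. The work goes in short steps, Python scripts to look and compute and a tool call to move; the robot and the scene stay as the last step left them, time stands still between calls to the robot, and variables do not carry over. Pictures are saved under pics/ and viewed, at most 10 in all, crops included, and the job is handed in when it is done.

Besides the shell and the picture viewer there is one more tool, called in YAML: its name, and indented under it one key for each argument. servo_tool: Moves the arm, as the interface text tells. Its arguments: {"type":"object","properties":{"moves":{"type":"array"}},"required":["moves"]}

```bash
mkdir -p pics
cat > h.py <<'E'
import numpy as np, cv2
from bench import telemetry, viewer, job, ctrl
def shot(n,tag):
    c=viewer.camera(n); cv2.imwrite(f'pics/{tag}.png',c['pixels'][:,:,::-1]); np.savez(f'pics/{tag}.npz',**c); return c
def pts(c):
    z=c['z_map']; v,u=np.mgrid[:384,:512]; K=c['mtx']
    P=np.stack([(u-K[0,2])/K[0,0]*z,(v-K[1,2])/K[1,1]*z,z],-1)
    W=(P-c['t'])@c['R']; W[z<=0]=np.nan; return W
E
python3 - <<'E'
from h import *
for n in('top','side'):
    c=shot(n,n+'0'); print(n,c['mtx'].round(1).tolist(),(-c['R'].T@c['t']).round(1),c['R'].round(3).tolist())
s=telemetry.sense(); print(s); print(ctrl.tips_ahead)
E
```

```text
top [[407.4, 0.0, 256.6], [0.0, 407.4, 185.9], [0.0, 0.0, 1.0]] [ 410.1  -43.8 1022.1] [[-0.018, -1.0, -0.014], [-0.988, 0.02, -0.153], [0.153, 0.011, -0.988]]
side [[449.1, 0.0, 257.7], [0.0, 449.1, 195.2], [0.0, 0.0, 1.0]] [ 323.4 -661.3  696.6] [[0.933, -0.359, -0.008], [-0.24, -0.605, -0.759], [0.267, 0.71, -0.651]]
{'time_s': 0.1, 'q': array([ 1.17020453e+00,  1.16431623e-01,  1.44218049e+00, -1.94797393e-05,
        1.58402790e+00, -3.77933437e-02]), 'joint_velocities': array([ 0.00206163, -0.00130818, -0.00149258, -0.00043555,  0.0003784 ,
        0.00030093]), 'effort': array([ 1.39289245e-03, -7.22888374e+01, -6.23869228e+01,  7.81811471e-02,
        2.27810245e-02, -4.50573884e-05]), 'ee_pos': array([239.48477166, 630.8765914 , 207.29449368]), 'tcp_rot': array([ 1.80406117e-01,  9.83592069e-01, -5.13266223e-04, -1.04363406e-04]), 'force': array([-0.06216999,  0.26116139, -0.25371616]), 'moment': array([-0.0128413 ,  0.04124951,  0.03751568]), 'grasp_force': 0.0, 'width': 92.86570880254072}
17.0
```

View pics/top0.png

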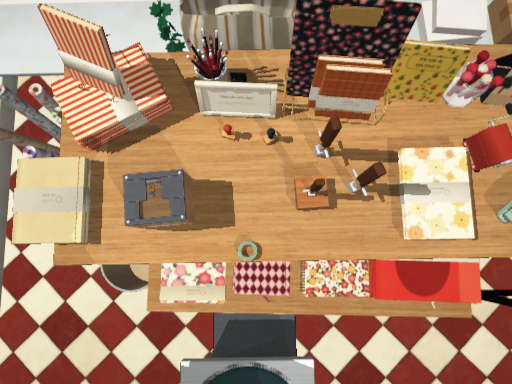

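View pics/side0.png

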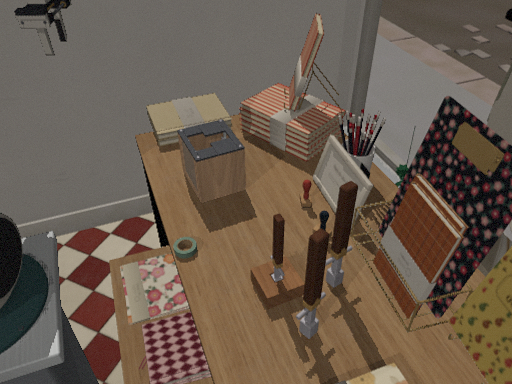

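The top view shows the cabinet at about (155,198), with the stand and small key at (312,190). The larger keys are at (328,137) and (367,178), the stamps at (228,131) and (270,136), and the tape at (248,250). Next I measure the cabinet plate, stand and key.

```bash
cat > m.py <<'E'
from h import *
t=dict(np.load('pics/top0.npz')); s=dict(np.load('pics/side0.npz'))
W=pts(t); V=pts(s)
def rect(P,n):
    r=cv2.minAreaRect(P[:,:2].astype(np.float32)); print(n,len(P),np.round(r[0],1),np.round(r[1],1),round(r[2],2),'z',np.percentile(P[:,2],[5,50,95]).round(1)); return r
for nm,c,X,roi in(('top',t,W,(110,160,200,240)),('side',s,V,(170,110,255,200))):
    m=np.zeros((384,512),bool); m[roi[1]:roi[3],roi[0]:roi[2]]=1
    m&=abs(X[...,2]-124)<5
    rect(X[m],nm+' plate')
    hsv=cv2.cvtColor(c['pixels'],cv2.COLOR_RGB2HSV)
for nm,X,roi in(('top',W,(285,165,340,220)),('side',V,(240,255,310,310))):
    m=np.zeros((384,512),bool); m[roi[1]:roi[3],roi[0]:roi[2]]=1
    rect(X[m&(abs(X[...,2]-34)<4)],nm+' stand')
for nm,X,roi in(('top',W,(285,165,340,220)),('side',V,(265,205,295,290))):
    m=np.zeros((384,512),bool); m[roi[1]:roi[3],roi[0]:roi[2]]=1
    for a,b in((58,66),(75,110),(110,140),(140,170),(170,183),(183,200)):
        Q=X[m&(X[...,2]>a)&(X[...,2]<b)]
        if len(Q)>3: rect(Q,f'{nm} key {a}-{b}')
a=cv2.resize(t['pixels'][155:240,110:200],None,fx=7,fy=7,interpolation=2)[:,:,::-1]
b=cv2.resize(t['pixels'][170:215,285:335],None,fx=3,fy=3)[:,:,::-1]
cv2.imwrite('pics/c1.png',a)
E
python3 m.py
```

```text
top plate 2256 [530.4 197.3] [116.6 137.2] 3.84 z [120.8 123.4 126.1]
side plate 1266 [527.9 195.3] [117.5 140.2] 4.01 z [119.7 121.8 123.5]
top stand 739 [ 547.5 -165.6] [76.4 76. ] 3.43 z [30.9 33.6 36.1]
side stand 1115 [ 545.2 -167.4] [77.2 78.3] 3.31 z [30.6 32.3 34.2]
top key 58-66 19 [ 546.8 -166.3] [ 5.3 47.8] 1.65 z [63.3 64.9 65.9]
top key 75-110 23 [ 542.5 -162.8] [20.4  7.5] 62.53 z [ 82.1  94.7 105.4]
top key 110-140 25 [ 542.8 -162.7] [20.9  8.9] 59.27 z [112.1 126.9 135.7]
top key 140-170 28 [ 542.5 -163.4] [21.1  8.5] 64.25 z [144.3 154.1 167.4]
top key 170-183 19 [ 546.8 -164.7] [15.  17.6] 13.19 z [171.7 178.3 182.8]
top key 183-200 54 [ 547.4 -165.3] [12.9 18.7] 0.85 z [183.4 185.3 187.7]
side key 58-66 39 [ 543.6 -168.1] [ 8.8 50.1] 12.91 z [59.7 64.4 65.8]
side key 75-110 135 [ 541.2 -170.7] [11.1 22.3] 38.07 z [ 78.6  93.6 108.8]
side key 110-140 129 [ 541.5 -172. ] [11.5 20. ] 41.32 z [111.4 125.5 139.1]
side key 140-170 139 [ 541.2 -172.2] [10.2 19.4] 42.14 z [141.8 155.4 168.3]
side key 170-183 76 [ 543.1 -169. ] [13.1 20.6] 22.18 z [170.9 178.3 182.9]
side key 183-200 51 [ 545.2 -168.6] [12.7 19.4] 10.96 z [183.2 184.3 185.6]
```

View pics/c1.png

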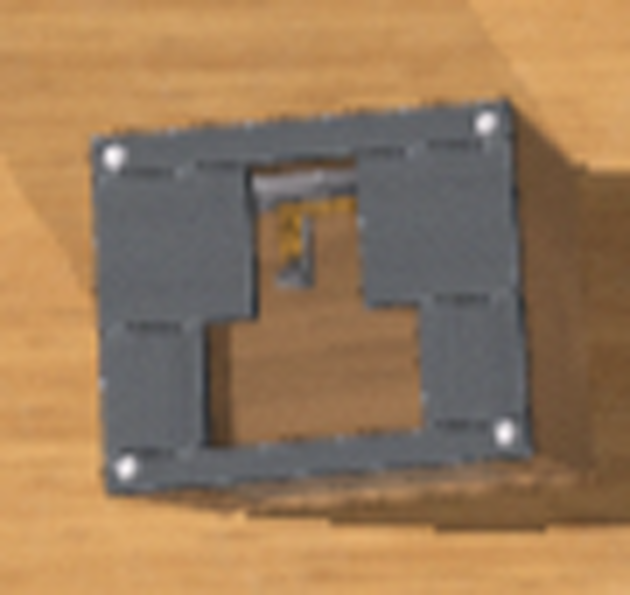

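```bash
cat >> h.py <<'E'
from scipy.spatial.transform import Rotation as Ro
def go(p,yaw):
    s=telemetry.sense(); R=Ro.from_quat(s['tcp_rot'])
    a=np.radians(yaw); y=np.array([np.cos(a),np.sin(a),0]); z=np.array([0,0,-1.]); T=Ro.from_matrix(np.c_[np.cross(y,z),y,z])
    print('at',s['time_s'],s['ee_pos'].round(2),'slide',(R.inv().apply(np.array(p)-s['ee_pos'])/25).round(3),'dr',(np.degrees((R.inv()*T).as_rotvec())/5).round(3))
    print('toolaxes',R.as_matrix().round(3).tolist(),'F',s['force'].round(2),'w',round(s['width'],1),'gf',s['grasp_force'])
E
python3 - <<'E'
from h import *
s=dict(np.load('pics/side0.npz')); t=dict(np.load('pics/top0.npz'))
for X in(pts(t),pts(s)):
    m=(X[...,0]>420)&(X[...,0]<720)&(X[...,1]>-340)&(X[...,1]<-80)&(X[...,2]>120)
    n,l,st,ce=cv2.connectedComponentsWithStats(m.astype(np.uint8))
    for i in range(1,n):
        Q=X[l==i]
        if len(Q)>30: print(len(Q),Q.min(0).round(),Q.max(0).round())
X=pts(t);m=(X[...,0]>420)&(X[...,0]<800)&(X[...,1]>80)&(X[...,1]<320)&(X[...,2]>150);Q=X[m];print(len(Q),Q.min(0) if len(Q) else '',Q.max(0) if len(Q) else '')
go([546.3,-167,290],3.5)
E
```

```text
365 [ 641. -205.  120.] [ 670. -181.  245.]
365 [ 547. -285.  121.] [ 577. -261.  245.]
117 [ 540. -175.  120.] [ 555. -155.  189.]
1026 [ 638. -208.  120.] [ 670. -183.  243.]
353 [ 537. -179.  120.] [ 552. -157.  186.]
1157 [ 545. -290.  120.] [ 576. -265.  243.]
178 [784.5699228  271.19795478 150.1980018 ] [799.99039619 316.70990843 208.2524089 ]
at 0.1 [239.48 630.88 207.29] slide [-22.8   -25.486  -3.282] dr [-1.1000e-02  7.0000e-03  1.3143e+01]
toolaxes [[-0.935, 0.355, -0.0], [0.355, 0.935, -0.001], [0.0, -0.001, -1.0]] F [-0.06  0.26 -0.25] w 92.9 gf 0.0
```

```bash
cat >> h.py <<'E'
def go(g,yaw,tilt=25):
    "g: grasp point; slide/dr from the measured pose"
    s=telemetry.sense(); R=Ro.from_quat(s['tcp_rot'])
    a,b=np.radians([yaw,tilt]); y=np.array([np.cos(a),np.sin(a),0]); yk=np.array([-y[1],y[0],0]); z=-np.cos(b)*np.array([0,0,1])-np.sin(b)*yk
    T=Ro.from_matrix(np.c_[np.cross(y,z),y,z]); p=np.array(g)+2*z; G=s['ee_pos']-2*R.apply([0,0,1])
    print('t',s['time_s'],'grasp',G.round(2),'q',s['q'].round(2),'\n slide',(R.inv().apply(p-s['ee_pos'])/25).round(3),'dr',(np.degrees((R.inv()*T).as_rotvec())/5).round(3))
    print(' world x,y,z per mm in slide',(R.as_matrix()/25).round(4).tolist(),'\n F',s['force'].round(2),'M',s['moment'].round(2),'w',round(s['width'],1),'gf',s['grasp_force'])
E
python3 -c "
from h import *
go([546.3,-167,270],3.5)"
```

```text
t 0.1 grasp [239.49 630.88 209.29] q [ 1.17  0.12  1.44 -0.    1.58 -0.04] 
 slide [-22.814 -25.516  -2.409] dr [ 2.855 -4.43  12.926]
 world x,y,z per mm in slide [[-0.0374, 0.0142, -0.0], [0.0142, 0.0374, -0.0], [0.0, -0.0, -0.04]] 
 F [-0.06  0.26 -0.25] M [-0.01  0.04  0.04] w 92.9 gf 0.0
```

servo_tool:
  moves:
    - {"claw": -1,"slide": [0,0,-2.4],"dr": [0,0,0]}
    - {"claw": -1,"slide": [0,0,-2.4],"dr": [0,0,0]}
    - {"claw": -1,"slide": [-22.8,-25.5,-2.4],"dr": [2.855,-4.43,12.926]}
    - {"claw": -1,"slide": [-22.8,-25.5,-2.4],"dr": [2.855,-4.43,12.926]}
    - {"claw": -1,"slide": [-22.8,-25.5,-2.4],"dr": [2.855,-4.43,12.926]}
    - {"claw": -1,"slide": [-22.8,-25.5,-2.4],"dr": [2.855,-4.43,12.926]}
    - {"claw": -1,"slide": [-22.8,-25.5,-2.4],"dr": [2.855,-4.43,12.926]}
    - {"claw": -1,"slide": [-22.8,-25.5,-2.4],"dr": [2.855,-4.43,12.926]}
    - {"claw": -1,"slide": [-22.8,-25.5,-2.4],"dr": [2.855,-4.43,12.926]}
    - {"claw": -1,"slide": [-22.8,-25.5,-2.4],"dr": [2.855,-4.43,12.926]}
    - {"claw": -1,"slide": [-22.8,-25.5,-2.4],"dr": [2.855,-4.43,12.926]}
    - {"claw": -1,"slide": [-22.8,-25.5,-2.4],"dr": [2.855,-4.43,12.926]}
    - {"claw": -1,"slide": [-22.8,-25.5,-2.4],"dr": [2.855,-4.43,12.926]}
    - {"claw": -1,"slide": [-22.8,-25.5,-2.4],"dr": [2.855,-4.43,12.926]}
    - {"claw": -1,"slide": [-22.8,-25.5,-2.4],"dr": [2.855,-4.43,12.926]}
    - {"claw": -1,"slide": [-22.8,-25.5,-2.4],"dr": [2.855,-4.43,12.926]}
    - {"claw": -1,"slide": [-22.8,-25.5,-2.4],"dr": [2.855,-4.43,12.926]}
    - {"claw": -1,"slide": [-22.8,-25.5,-2.4],"dr": [2.855,-4.43,12.926]}
    - {"claw": -1,"slide": [-22.8,-25.5,-2.4],"dr": [2.855,-4.43,12.926]}
    - {"claw": -1,"slide": [-22.8,-25.5,-2.4],"dr": [2.855,-4.43,12.926]}

```text
time_s: 1.77
ee_pos: [508.6, -71.2, 268.0]
tcp_rot: [0.669, 0.711, -0.148, 0.158]
force: [0.5, 0.9, 0.2]
width: 93.0
grasp_force: 0.0
```

```bash
python3 -c "
from h import *
go([546.3,-167,270],3.5)"
```

```text
t 1.7667 grasp [508.56 -70.37 269.77] q [ 0.07 -0.27  1.75 -0.44  1.65 -0.03] 
 slide [-3.585  1.271  1.659] dr [ 0.006 -0.008 -0.003]
 world x,y,z per mm in slide [[-0.0022, 0.0399, 0.0011], [0.0362, 0.0024, -0.0168], [-0.0169, 0.0, -0.0363]] 
 F [0.46 0.87 0.17] M [ 0.21  0.02 -0.04] w 93.0 gf 0.0
```

servo_tool:
  moves:
    - {"claw": -1,"slide": [-3.6,1.27,1.66],"dr": [0,0,0]}
    - {"claw": -1,"slide": [-3.6,1.27,1.66],"dr": [0,0,0]}
    - {"claw": -1,"slide": [-3.6,1.27,1.66],"dr": [0,0,0]}
    - {"claw": -1,"slide": [-3.6,1.27,1.66],"dr": [0,0,0]}
    - {"claw": -1,"slide": [-3.6,1.27,1.66],"dr": [0,0,0]}
    - {"claw": -1,"slide": [-3.6,1.27,1.66],"dr": [0,0,0]}

```text
time_s: 2.27
ee_pos: [546.0, -165.7, 268.0]
tcp_rot: [0.669, 0.711, -0.148, 0.157]
force: [-0.4, -0.9, 0.8]
width: 92.8
grasp_force: 0.0
```

```bash
python3 -c "
from h import *
go([546.3,-167,166],3.5)
c=shot('side','side1')"
```

```text
t 2.2667 grasp [ 545.94 -164.82  269.85] q [-0.11 -0.19  1.69 -0.43  1.56 -0.19] 
 slide [1.671 0.009 3.804] dr [-0.001 -0.014 -0.002]
 world x,y,z per mm in slide [[-0.0022, 0.0399, 0.001], [0.0362, 0.0024, -0.0168], [-0.0169, 0.0, -0.0363]] 
 F [-0.43 -0.89  0.84] M [ 0.21  0.13 -0.02] w 92.8 gf 0.0
```

View pics/side1.png

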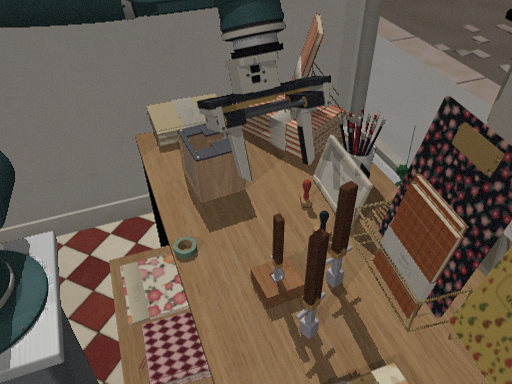

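Side view: the fingers at (245,175) and (310,160) straddle the key at (278,215). The body is well clear of the tall key at (345,190).

servo_tool:
  moves:
    - {"claw": -1,"slide": [0.58,0,1.25],"dr": [0,0,0]}
    - {"claw": -1,"slide": [1.15,0,2.5],"dr": [0,0,0]}
    - {"claw": -1,"slide": [1.5,0,3.2],"dr": [0,0,0]}
    - {"claw": -1,"slide": [1.74,0,3.78],"dr": [0,0,0]}
    - {"claw": -1,"slide": [1.74,0,3.78],"dr": [0,0,0]}
    - {"claw": -1,"slide": [1.74,0,3.78],"dr": [0,0,0]}
    - {"claw": -1,"slide": [1.74,0,3.78],"dr": [0,0,0]}

```text
time_s: 2.9
ee_pos: [547.0, -166.2, 166.2]
tcp_rot: [0.669, 0.711, -0.147, 0.158]
force: [-0.2, 0.1, 0.7]
width: 92.7
grasp_force: 0.0
```

```bash
python3 -c "
from h import *
go([546.3,-167,166],3.5)"
```

```text
t 2.9 grasp [ 546.93 -165.38  167.96] q [-0.11 -0.15  1.82 -0.43  1.41 -0.11] 
 slide [-0.024 -0.029  0.098] dr [ 0.029 -0.004 -0.007]
 world x,y,z per mm in slide [[-0.0022, 0.0399, 0.0011], [0.0362, 0.0025, -0.0169], [-0.0169, 0.0001, -0.0363]] 
 F [-0.23  0.15  0.66] M [ 0.16  0.02 -0.01] w 92.7 gf 0.0
```

servo_tool:
  moves:
    - {"claw": -1,"slide": [-0.024,-0.03,0.1],"dr": [0,0,0]}
    - {"claw": 0.6,"slide": [-0.024,-0.03,0.1],"dr": [0,0,0]}
    - {"claw": 0.6,"slide": [-0.024,-0.03,0.1],"dr": [0,0,0]}
    - {"claw": 0.6,"slide": [-0.024,-0.03,0.1],"dr": [0,0,0]}
    - {"claw": 0.6,"slide": [-0.024,-0.03,0.1],"dr": [0,0,0]}
    - {"claw": 0.6,"slide": [-0.024,-0.03,0.1],"dr": [0,0,0]}
    - {"claw": 0.6,"slide": [-0.024,-0.03,0.1],"dr": [0,0,0]}

```text
time_s: 3.48
ee_pos: [545.7, -168.1, 162.3]
tcp_rot: [0.669, 0.711, -0.148, 0.157]
force: [0.1, 0.4, -0.1]
width: 57.5
grasp_force: 0.0
```

```bash
python3 -c "
from h import *
go([546.3,-167,166],3.5)
c=shot('side','side2')
cv2.imwrite('pics/c2.png',cv2.resize(c['pixels'][130:310,190:370],None,fx=3.3,fy=3.3,interpolation=2)[:,:,::-1])"
```

```text
t 3.4833 grasp [ 545.62 -167.26  164.12] q [-0.11 -0.15  1.83 -0.43  1.4  -0.12] 
 slide [-0.024  0.028 -0.072] dr [ 0.005 -0.01  -0.002]
 world x,y,z per mm in slide [[-0.0022, 0.0399, 0.001], [0.0362, 0.0024, -0.0168], [-0.0169, 0.0, -0.0363]] 
 F [ 0.06  0.38 -0.08] M [ 0.2  0.  -0. ] w 57.5 gf 0.0
```

View pics/c2.png

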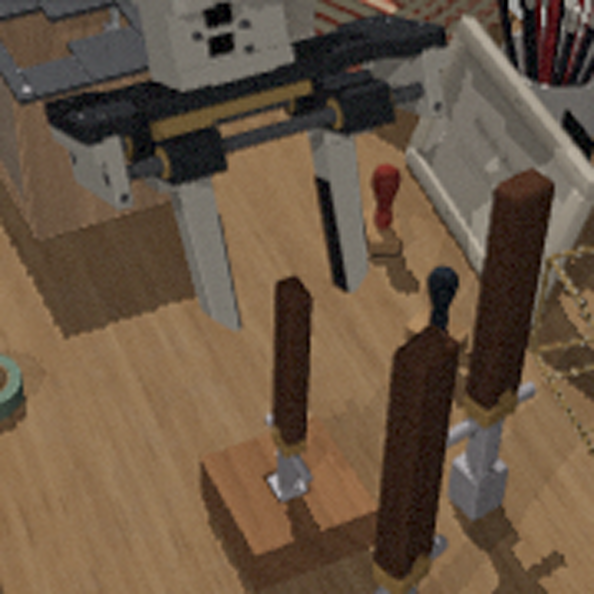

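```bash
python3 -c "
from h import *
c=np.load('pics/side2.npz')
a=np.radians(3.5)
def pr(X):
    p=c['mtx']@(c['R']@np.array(X)+c['t']); return ((p[:2]/p[2]-[190,130])*3.3).round()
G=np.array([545.6,-167.3,164.1]); z=Ro.from_quat(telemetry.sense()['tcp_rot']).apply([0,0,1])
y=np.array([np.cos(a),np.sin(a),0])
for w in(-29,29): print(pr(G+19*z+w*y),pr(G+19*z+(w+np.sign(w)*10)*y))
print('top',pr([546.3,-167,186]),'grip',pr([546.3,-167,166]),z)
"
```

```text
[246. 368.] [229. 374.]
[347. 333.] [364. 327.]
top [293. 284.] grip [292. 313.] [ 0.02613674 -0.42094833 -0.90670799]
```

```bash
python3 -c "
from h import *
c=np.load('pics/side2.npz'); V=pts(c)
for u,v in((228,318),(215,300),(200,240),(345,283),(355,280),(350,200),(322,200)):
    print((u,v),V[int(v/3.3)+130,int(u/3.3)+190].round(1))
t=shot('top','top2'); W=pts(t)
s=telemetry.sense(); R=Ro.from_quat(s['tcp_rot'])
for n,X in(('side',V),('top',W)):
    m=(abs(X[...,0]-546)<110)&(X[...,1]>-230)&(X[...,1]<-60)&(X[...,2]>100)
    L=R.inv().apply(X[m]-s['ee_pos']); L=L[(L[:,2]>-140)]
    f=L[abs(L[:,1])>18]
    print(n,len(f),np.percentile(f,[1,50,99],axis=0).round(1).tolist())
    for a,b in((-100,-80),(-80,-65),(-65,-50),(-50,-30),(-30,-15),(-15,0),(0,30)):
        g=f[(f[:,2]>a)&(f[:,2]<b)]
        if len(g): print(a,b,len(g),g.min(0).round(),g.max(0).round())
"
```

```text
(228, 318) [ 508.7 -173.1  182.4]
(215, 300) [ 504.4 -166.4  191.4]
(200, 240) [ 501.5 -152.6  220.1]
(345, 283) [ 574.4 -166.5  178.6]
(355, 280) [ 579.1 -168.3  180.8]
(350, 200) [ 583.3 -150.8  218.5]
(322, 200) [ 571.5 -141.1  214.6]
side 4974 [[-67.9, -95.0, -137.0], [-22.2, 28.6, -105.4], [27.6, 106.3, 63.8]]
-100 -80 398 [ -38.  -88. -100.] [ 33.  86. -80.]
-80 -65 232 [-12. -49. -80.] [  9.  46. -65.]
-65 -50 320 [-73. -48. -65.] [  8. 108. -50.]
-50 -30 413 [-72. -47. -50.] [  8. 108. -30.]
-30 -15 289 [-62. -46. -30.] [  8. 108. -15.]
-15 0 142 [-56. -41. -15.] [  8. 108.  -0.]
0 30 177 [-48.  92.   0.] [-19. 108.  30.]
top 1183 [[-67.9, -92.4, -139.3], [-29.8, 27.1, -117.1], [-0.1, 107.8, 60.8]]
-100 -80 12 [ -36.  -84. -100.] [-29.  80. -96.]
-65 -50 86 [-71.  27. -64.] [ -4. 109. -51.]
-50 -30 47 [-66.  27. -49.] [  2. 109. -30.]
-30 -15 41 [-56.  27. -30.] [  6. 108. -15.]
-15 0 31 [-53.  27. -15.] [ -4. 108.  -0.]
0 30 49 [-44.  94.   1.] [-11. 109.  30.]
```

```bash
python3 -c "
from h import *
def rep(tag,pose,n):
    X=pts(np.load(f'pics/{tag}.npz')); R=Ro.from_quat(pose[3:]); L=R.inv().apply(X.reshape(-1,3)-pose[:3]); L=L[np.isfinite(L).all(1)]
    f=L[(abs(L[:,0])<25)&(abs(L[:,1])>18)&(abs(L[:,1])<70)&(L[:,2]>-160)&(L[:,2]<40)]
    for s in(-1,1):
        g=f[f[:,1]*s>0]; h=np.histogram(g[:,2],np.arange(-120,41,5))[0]
        print(n,s,h.tolist(),'\n  finger',np.percentile(g[(g[:,2]>-60)],[2,98],axis=0).round(1).tolist() if (g[:,2]>-60).any() else '')
    b=L[(abs(L[:,0])<60)&(abs(L[:,1])<115)&(L[:,2]>-160)&(L[:,2]<40)&(abs(L[:,1])>65)]; print('body hist',np.histogram(b[:,2],np.arange(-120,41,5))[0].tolist())
rep('side0',[239.48,630.88,207.29,.180406,.983592,-.000513,-.000104],'start')
s=telemetry.sense(); rep('side2',np.r_[s['ee_pos'],s['tcp_rot']],'now'); print(s['ee_pos'])
rep('side1',np.r_[546,-165.7,268,.669,.711,-.148,.157],'above')
"
```

```text
start -1 [5, 2, 0, 0, 0, 0, 0, 13, 18, 20, 19, 18, 22, 18, 19, 20, 17, 18, 17, 17, 14, 11, 1, 0, 0, 0, 0, 0, 0, 0, 0, 0] 
  finger [[-8.8, -67.8, -59.2], [9.4, -49.7, -11.4]]
start 1 [7, 16, 14, 9, 13, 9, 5, 11, 14, 17, 15, 16, 15, 20, 13, 18, 15, 17, 16, 13, 19, 13, 7, 0, 0, 0, 0, 0, 0, 0, 0, 0] 
  finger [[-9.3, 41.3, -59.0], [9.5, 56.9, -8.7]]
body hist [59, 61, 72, 73, 75, 35, 0, 11, 12, 12, 10, 7, 7, 4, 5, 4, 6, 2, 3, 6, 1, 0, 0, 0, 0, 0, 0, 0, 0, 0, 0, 0]
now -1 [65, 24, 26, 14, 8, 19, 32, 41, 36, 40, 40, 36, 39, 36, 37, 33, 34, 32, 34, 33, 23, 14, 3, 0, 0, 0, 0, 0, 0, 0, 0, 0] 
  finger [[-11.7, -47.2, -58.9], [5.1, -30.7, -12.1]]
now 1 [86, 22, 33, 19, 13, 25, 40, 37, 41, 36, 39, 41, 36, 38, 36, 35, 33, 35, 34, 32, 33, 24, 4, 0, 0, 0, 0, 0, 0, 0, 0, 0] 
  finger [[-11.8, 26.4, -59.2], [6.0, 42.1, -10.7]]
body hist [101, 110, 153, 87, 82, 29, 0, 0, 0, 0, 0, 3, 20, 7, 7, 10, 14, 16, 31, 43, 38, 41, 39, 40, 37, 39, 35, 34, 40, 31, 35, 37]
[ 545.65736859 -168.10602422  162.24347216]
above -1 [54, 1, 22, 2, 0, 35, 44, 49, 51, 49, 50, 47, 48, 49, 45, 46, 45, 40, 45, 39, 32, 21, 3, 0, 0, 0, 0, 0, 0, 0, 0, 0] 
  finger [[-11.5, -64.7, -59.0], [5.1, -48.1, -11.3]]
above 1 [99, 56, 72, 7, 31, 64, 52, 48, 52, 45, 48, 51, 42, 48, 47, 44, 43, 44, 41, 40, 40, 31, 7, 0, 0, 0, 0, 0, 0, 0, 0, 0] 
  finger [[-11.4, 44.4, -58.9], [6.2, 59.9, -10.4]]
body hist [207, 143, 150, 141, 125, 63, 18, 13, 13, 13, 12, 4, 1, 2, 0, 0, 0, 0, 0, 0, 0, 0, 0, 0, 0, 0, 0, 0, 0, 0, 0, 50]
```

The cameras consistently place the fingertips about 26 mm behind where the stated tool frame puts them: tips at TCP −9 mm, grasp at TCP −28 mm. That holds in three poses, and the body agrees, so I use the seen geometry from here.

```bash
sed -i 's/p=np.array(g)+2\*z; G=s\[.ee_pos.\]-2\*R/p=np.array(g)+28*z; G=s["ee_pos"]-28*R/' h.py; python3 -c "
from h import *
go([547.5,-165.5,166],3.5)"
```

```text
t 3.5833 grasp [ 544.93 -156.32  187.63] q [-0.11 -0.15  1.83 -0.43  1.4  -0.12] 
 slide [0.026 0.08  0.942] dr [ 0.004 -0.01  -0.002]
 world x,y,z per mm in slide [[-0.0022, 0.0399, 0.001], [0.0362, 0.0024, -0.0168], [-0.0169, 0.0, -0.0363]] 
 F [-1.04  0.96 -0.57] M [0.12 0.03 0.03] w 49.7 gf 0.0
```

servo_tool:
  moves:
    - {"claw": -0.3,"slide": [0.026,0.09,0.1],"dr": [0,0,0]}
    - {"claw": -0.3,"slide": [0.026,0.09,0.5],"dr": [0,0,0]}
    - {"claw": -0.3,"slide": [0.026,0.09,0.94],"dr": [0,0,0]}
    - {"claw": -0.3,"slide": [0.026,0.09,0.94],"dr": [0,0,0]}
    - {"claw": -0.3,"slide": [0.026,0.09,0.94],"dr": [0,0,0]}

```text
time_s: 4.0
ee_pos: [548.0, -177.6, 139.4]
tcp_rot: [0.669, 0.711, -0.148, 0.157]
force: [0.3, 0.5, 0.6]
width: 60.4
grasp_force: 0.0
```

```bash
python3 -c "
from h import *
go([547.5,-165.5,166],3.5)
c=shot('side','side3')
cv2.imwrite('pics/c3.png',cv2.resize(c['pixels'][130:310,190:370],None,fx=3.3,fy=3.3,interpolation=2)[:,:,::-1])"
```

```text
t 4.0 grasp [ 547.27 -165.79  164.8 ] q [-0.13 -0.13  1.85 -0.44  1.36 -0.11] 
 slide [-0.012  0.011 -0.048] dr [-0.018 -0.015  0.001]
 world x,y,z per mm in slide [[-0.0022, 0.0399, 0.001], [0.0362, 0.0024, -0.0168], [-0.0169, -0.0001, -0.0363]] 
 F [0.34 0.46 0.64] M [0.2  0.07 0.04] w 60.4 gf 0.0
```

View pics/c3.png

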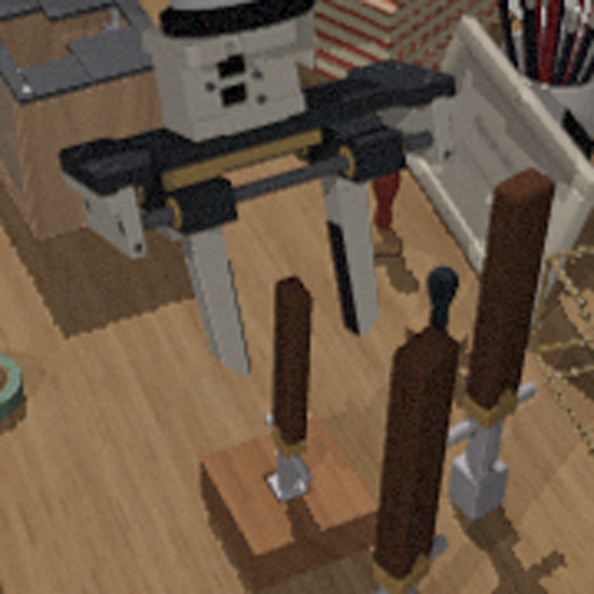

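The fingertips at crop (235,370) and (360,333) now straddle the handle at the intended height, so I close.

servo_tool:
  moves:
    - {"claw": 1,"slide": [0,0,0],"dr": [0,0,0]}
    - {"claw": 1,"slide": [0,0,0],"dr": [0,0,0]}
    - {"claw": 1,"slide": [0,0,0],"dr": [0,0,0]}
    - {"claw": 1,"slide": [0,0,0],"dr": [0,0,0]}
    - {"claw": 1,"slide": [0,0,0],"dr": [0,0,0]}
    - {"claw": 1,"slide": [0,0,0],"dr": [0,0,0]}
    - {"claw": 1,"slide": [0,0,0],"dr": [0,0,0]}
    - {"claw": 1,"slide": [0,0,0],"dr": [0,0,0]}
    - {"claw": 1,"slide": [0,0,0],"dr": [0,0,0]}
    - {"claw": 1,"slide": [0,0,0],"dr": [0,0,0]}

```text
time_s: 4.88
ee_pos: [548.5, -177.3, 140.7]
tcp_rot: [0.669, 0.711, -0.148, 0.157]
force: [-0.2, 0.1, 0.3]
width: 14.1
grasp_force: 30.0
```

```bash
python3 -c "
from h import *
go([547.3,-165.8,310],3.5)"
```

```text
t 4.8833 grasp [ 547.75 -165.48  166.09] q [-0.13 -0.13  1.85 -0.44  1.36 -0.11] 
 slide [-2.44  -0.017 -5.214] dr [ 0.004 -0.01  -0.002]
 world x,y,z per mm in slide [[-0.0022, 0.0399, 0.001], [0.0362, 0.0024, -0.0168], [-0.0169, 0.0, -0.0363]] 
 F [-0.21  0.13  0.27] M [ 0.12  0.18 -0.01] w 14.1 gf 29.994274377822876
```

servo_tool:
  moves:
    - {"claw": 1,"slide": [-0.17,0,-0.36],"dr": [0,0,0]}
    - {"claw": 1,"slide": [-0.5,0,-1.07],"dr": [0,0,0]}
    - {"claw": 1,"slide": [-1,0,-2.15],"dr": [0,0,0]}
    - {"claw": 1,"slide": [-1.5,0,-3.22],"dr": [0,0,0]}
    - {"claw": 1,"slide": [-2,0,-4.3],"dr": [0,0,0]}
    - {"claw": 1,"slide": [-2.43,0,-5.23],"dr": [0,0,0]}
    - {"claw": 1,"slide": [-2.43,0,-5.23],"dr": [0,0,0]}
    - {"claw": 1,"slide": [-2.43,0,-5.23],"dr": [0,0,0]}
    - {"claw": 1,"slide": [-2.43,0,-5.23],"dr": [0,0,0]}

```text
time_s: 5.63
ee_pos: [548.2, -177.1, 284.2]
tcp_rot: [0.669, 0.711, -0.148, 0.157]
force: [-0.4, -0.2, -1.2]
width: 13.6
grasp_force: 30.0
```

```bash
python3 -c "
from h import *
go([504.5,195.5,310],3.9)"
```

```text
t 5.6333 grasp [ 547.52 -165.32  309.61] q [-0.13 -0.18  1.66 -0.43  1.58 -0.21] 
 slide [13.151 -0.832 -6.13 ] dr [-0.036 -0.014 -0.07 ]
 world x,y,z per mm in slide [[-0.0022, 0.0399, 0.001], [0.0362, 0.0024, -0.0168], [-0.0169, -0.0, -0.0363]] 
 F [-0.38 -0.18 -1.18] M [0.26 0.13 0.01] w 13.6 gf 29.996253848075867
```

servo_tool:
  moves:
    - {"claw": 1,"slide": [0.6,-0.04,-0.28],"dr": [0,0,0]}
    - {"claw": 1,"slide": [1.6,-0.1,-0.75],"dr": [0,0,0]}
    - {"claw": 1,"slide": [2.9,-0.18,-1.35],"dr": [0,0,0]}
    - {"claw": 1,"slide": [4.2,-0.27,-1.96],"dr": [0,0,-0.03]}
    - {"claw": 1,"slide": [5.5,-0.35,-2.56],"dr": [0,0,-0.03]}
    - {"claw": 1,"slide": [6.8,-0.43,-3.17],"dr": [0,0,-0.07]}
    - {"claw": 1,"slide": [8.1,-0.51,-3.78],"dr": [-0.03,0,-0.07]}
    - {"claw": 1,"slide": [9.4,-0.59,-4.38],"dr": [-0.03,0,-0.07]}
    - {"claw": 1,"slide": [10.7,-0.68,-4.99],"dr": [-0.03,0,-0.07]}
    - {"claw": 1,"slide": [11.8,-0.75,-5.5],"dr": [-0.03,0,-0.07]}
    - {"claw": 1,"slide": [12.6,-0.8,-5.87],"dr": [-0.03,0,-0.07]}
    - {"claw": 1,"slide": [13.15,-0.83,-6.13],"dr": [-0.03,0,-0.07]}
    - {"claw": 1,"slide": [13.15,-0.83,-6.13],"dr": [-0.03,0,-0.07]}
    - {"claw": 1,"slide": [13.15,-0.83,-6.13],"dr": [-0.03,0,-0.07]}
    - {"claw": 1,"slide": [13.15,-0.83,-6.13],"dr": [-0.03,0,-0.07]}

```text
time_s: 6.88
ee_pos: [505.6, 182.8, 284.7]
tcp_rot: [0.667, 0.713, -0.148, 0.158]
force: [-0.8, 0.3, -0.7]
width: 13.8
grasp_force: 30.0
```

```bash
python3 -c "
from h import *
go([504.5,195.5,310],3.9)
c=shot('side','side4'); t=shot('top','top4')
a=cv2.resize(c['pixels'][60:240,120:320],None,fx=2.2,fy=2.2,interpolation=2);b=cv2.resize(t['pixels'][100:280,70:230],None,fx=2.2,fy=2.2,interpolation=2)
cv2.imwrite('pics/c4.png',np.hstack([a,b])[:,:,::-1])"
```

```text
t 6.8833 grasp [504.86 194.55 310.07] q [ 0.52 -0.08  1.57 -0.4   1.84  0.38] 
 slide [ 0.036 -0.011 -0.014] dr [-0.008 -0.004 -0.007]
 world x,y,z per mm in slide [[-0.0024, 0.0399, 0.0011], [0.0362, 0.0027, -0.0169], [-0.0169, -0.0, -0.0363]] 
 F [-0.81  0.33 -0.72] M [ 0.24  0.1  -0.03] w 13.8 gf 29.996081292629242
```

View pics/c4.png

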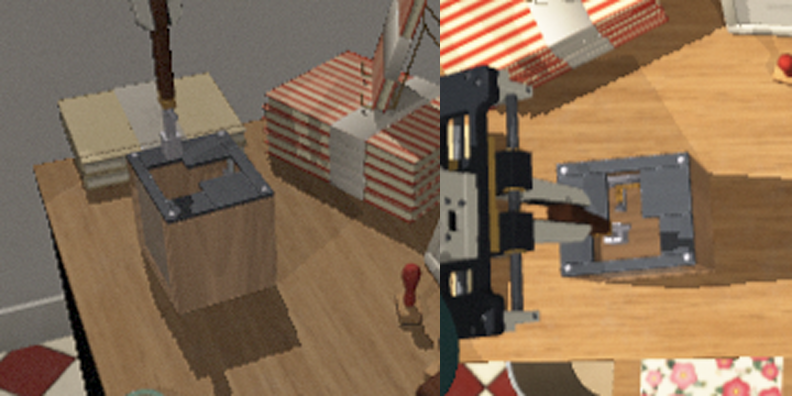

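Side crop: the key hangs over the plate at (165,130), with its head above the mouth. In the top crop the head is at (615,235). I check its position and tilt by depth.

```bash
cat > k.py <<'E'
from h import *
import sys
for n in('top4','side4'):
    X=pts(np.load(f'pics/{n}.npz'))
    for a,b in((153,178),(203,213),(222,240),(240,260),(260,280)):
        m=(abs(X[...,0]-505)<40)&(abs(X[...,1]-195)<40)&(X[...,2]>a)&(X[...,2]<b)
        Q=X[m]
        if len(Q)>5:
            r=cv2.minAreaRect(Q[:,:2].astype(np.float32)); print(n,a,b,len(Q),np.round(r[0],1),np.round(r[1],1),round(r[2],1),Q.min(0).round(1),Q.max(0).round(1))
m=(abs(X[...,0]-505)<45)&(abs(X[...,1]-195)<45)&(X[...,2]>130); print(X[m][:,2].min())
E
python3 k.py
```

```text
top4 153 178 42 [504.8 193.8] [17.4 18.8] 2.7 [495.9 184.2 153.6] [513.8 203.  177.9]
top4 203 213 25 [505.7 178.3] [ 7.4 18.7] 18.5 [499.3 168.4 207.5] [509.5 186.  212.4]
top4 222 240 25 [501.1 189.1] [ 9.  19.6] 42.2 [497.7 183.5 224.5] [511.  199.3 239.7]
top4 240 260 30 [502.9 186.9] [ 7.8 16.6] 56.2 [498.1 183.2 240.1] [511.9 194.7 259.5]
top4 260 280 20 [505.  184.2] [ 1.9 11.9] 86.0 [499.1 183.5 261.4] [511.  185.5 279.8]
side4 153 178 103 [502.6 189.8] [20. 19.] 89.4 [493.1 179.9 153.1] [512.1 199.9 177.8]
side4 203 213 35 [503.7 182.5] [12.2 32. ] 16.8 [496.  166.5 203.9] [509.2 197.1 212.4]
side4 222 240 60 [498.8 188.1] [11.5 21.1] 41.9 [495.5 180.4 222.4] [509.3 199.8 239.8]
side4 240 260 70 [502.8 189.4] [14.  17.9] 3.8 [495.4 180.1 240.3] [510.1 198.  258.8]
side4 260 280 80 [499.9 188.6] [12.3 23. ] 43.0 [495.7 180.6 260.1] [510.5 201.2 279.9]
151.6416060743486
```

```bash
python3 -c "
from h import *
go([504.7,196.8,310],3.9)
go([504.7,196.8,211],3.9)"
```

```text
t 6.9833 grasp [504.9  194.32 310.46] q [ 0.52 -0.08  1.57 -0.4   1.84  0.38] 
 slide [ 0.097 -0.001 -0.025] dr [-0.005 -0.008 -0.017]
 world x,y,z per mm in slide [[-0.0024, 0.0399, 0.0011], [0.0362, 0.0027, -0.0168], [-0.0169, 0.0, -0.0363]] 
 F [ 0.03 -0.45 -0.71] M [0.17 0.11 0.02] w 14.2 gf 29.99611347913742
t 6.9833 grasp [504.9  194.32 310.46] q [ 0.52 -0.08  1.57 -0.4   1.84  0.38] 
 slide [ 1.768e+00 -2.000e-03  3.565e+00] dr [-0.005 -0.008 -0.017]
 world x,y,z per mm in slide [[-0.0024, 0.0399, 0.0011], [0.0362, 0.0027, -0.0168], [-0.0169, 0.0, -0.0363]] 
 F [ 0.03 -0.45 -0.71] M [0.17 0.11 0.02] w 14.2 gf 29.99611347913742
```

servo_tool:
  moves:
    - {"claw": 1,"slide": [0.09,0,-0.03],"dr": [0,0,0]}
    - {"claw": 1,"slide": [0.09,0,-0.03],"dr": [0,0,0]}
    - {"claw": 1,"slide": [0.26,0,0.33],"dr": [0,0,0]}
    - {"claw": 1,"slide": [0.5,0,0.84],"dr": [0,0,0]}
    - {"claw": 1,"slide": [0.76,0,1.4],"dr": [0,0,0]}
    - {"claw": 1,"slide": [1.01,0,1.94],"dr": [0,0,0]}
    - {"claw": 1,"slide": [1.26,0,2.48],"dr": [0,0,0]}
    - {"claw": 1,"slide": [1.51,0,3.02],"dr": [0,0,0]}
    - {"claw": 1,"slide": [1.68,0,3.39],"dr": [0,0,0]}
    - {"claw": 1,"slide": [1.76,0,3.56],"dr": [0,0,0]}
    - {"claw": 1,"slide": [1.76,0,3.56],"dr": [0,0,0]}
    - {"claw": 1,"slide": [1.76,0,3.56],"dr": [0,0,0]}
    - {"claw": 1,"slide": [1.76,0,3.56],"dr": [0,0,0]}

```text
time_s: 8.07
ee_pos: [505.7, 186.1, 186.7]
tcp_rot: [0.667, 0.713, -0.147, 0.158]
force: [-0.2, 0.2, -0.4]
width: 14.1
grasp_force: 30.0
```

```bash
python3 -c "
from h import *
c=shot('side','side5'); t=shot('top','top5')
go([504.7,196.8,211],3.9)
go([530.4+22*np.cos(.068),198.6+22*np.sin(.068),211],3.9)
X=pts(c); 
for n,X in(('side',pts(c)),('top',pts(t))):
  for a,b in((130,150),(150,170)):
    m=(abs(X[...,0]-504)<25)&(abs(X[...,1]-196)<25)&(X[...,2]>a)&(X[...,2]<b);Q=X[m]; print(n,a,Q.min(0).round(1),Q.max(0).round(1))
a=cv2.resize(c['pixels'][60:240,120:320],None,fx=2.2,fy=2.2,interpolation=2);b=cv2.resize(t['pixels'][100:280,70:230],None,fx=2.2,fy=2.2,interpolation=2)
cv2.imwrite('pics/c5.png',np.hstack([a,b])[:,:,::-1])"
```

```text
t 8.1667 grasp [504.89 197.84 212.07] q [ 0.53 -0.05  1.7  -0.39  1.69  0.45] 
 slide [-0.021 -0.012  0.056] dr [ 0.013 -0.016 -0.01 ]
 world x,y,z per mm in slide [[-0.0024, 0.0399, 0.0012], [0.0362, 0.0027, -0.0168], [-0.0169, 0.0001, -0.0363]] 
 F [ 0.37  0.78 -1.26] M [0.24 0.08 0.  ] w 13.8 gf 29.996100962162018
t 8.1667 grasp [504.89 197.84 212.07] q [ 0.53 -0.05  1.7  -0.39  1.69  0.45] 
 slide [-0.017  1.899  0.058] dr [ 0.013 -0.016 -0.01 ]
 world x,y,z per mm in slide [[-0.0024, 0.0399, 0.0012], [0.0362, 0.0027, -0.0168], [-0.0169, 0.0001, -0.0363]] 
 F [ 0.37  0.78 -1.26] M [0.24 0.08 0.  ] w 13.8 gf 29.996100962162018
side 130 [495.1 184.  130.1] [510.4 202.2 148.8]
side 150 [495.7 183.  150.2] [510.2 203.1 169.8]
top 130 [498.1 186.7 130.7] [511.8 197.5 146.1]
top 150 [498.6 186.8 152.8] [511.3 193.7 168.4]
```

View pics/c5.png

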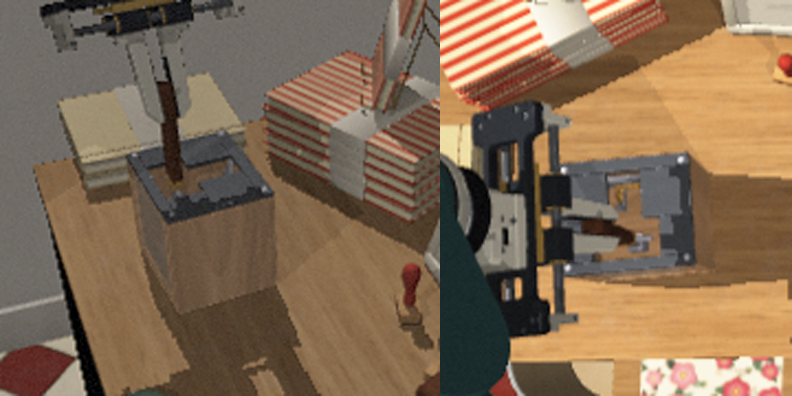

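The handle stands in the mouth, at side crop (172,170) and top crop (620,235), with no contact force. Next I slide along the slot to the hook line.

servo_tool:
  moves:
    - {"claw": 1,"slide": [-0.02,0.1,0.02],"dr": [0,0,0]}
    - {"claw": 1,"slide": [-0.02,0.3,0.02],"dr": [0,0,0]}
    - {"claw": 1,"slide": [-0.02,0.5,0.02],"dr": [0,0,0]}
    - {"claw": 1,"slide": [-0.02,0.7,0.02],"dr": [0,0,0]}
    - {"claw": 1,"slide": [-0.02,0.9,0.02],"dr": [0,0,0]}
    - {"claw": 1,"slide": [-0.02,1.1,0.02],"dr": [0,0,0]}
    - {"claw": 1,"slide": [-0.02,1.3,0.02],"dr": [0,0,0]}
    - {"claw": 1,"slide": [-0.02,1.5,0.02],"dr": [0,0,0]}
    - {"claw": 1,"slide": [-0.02,1.7,0.02],"dr": [0,0,0]}
    - {"claw": 1,"slide": [-0.02,1.83,0.02],"dr": [0,0,0]}
    - {"claw": 1,"slide": [-0.02,1.9,0.02],"dr": [0,0,0]}
    - {"claw": 1,"slide": [-0.02,1.9,0.02],"dr": [0,0,0]}
    - {"claw": 1,"slide": [-0.02,1.9,0.02],"dr": [0,0,0]}
    - {"claw": 1,"slide": [-0.02,1.9,0.02],"dr": [0,0,0]}

```text
time_s: 9.33
ee_pos: [552.7, 188.5, 185.7]
tcp_rot: [0.667, 0.713, -0.147, 0.158]
force: [0.0, -0.1, -1.3]
width: 13.7
grasp_force: 30.0
```

```bash
python3 -c "
from h import *
c=shot('side','side6'); t=shot('top','top6')
go([552.4,198.2,211],3.9)
for n,X in(('side',pts(c)),('top',pts(t))):
  for a,b in((130,150),(150,170)):
    m=(abs(X[...,0]-552)<25)&(abs(X[...,1]-198)<25)&(X[...,2]>a)&(X[...,2]<b);Q=X[m]; print(n,a,Q.min(0).round(1),Q.max(0).round(1))
  m=(abs(X[...,2]-123)<4)&(abs(X[...,0]-530)<75)&(abs(X[...,1]-197)<80);r=cv2.minAreaRect(X[m][:,:2].astype(np.float32));print(np.round(r[0],1),np.round(r[1],1),round(r[2],1))
"
```

```text
t 9.4333 grasp [551.92 200.26 211.07] q [ 0.49  0.04  1.61 -0.4   1.68  0.42] 
 slide [-0.076  0.014  0.038] dr [ 0.001 -0.01  -0.004]
 world x,y,z per mm in slide [[-0.0025, 0.0399, 0.0012], [0.0362, 0.0027, -0.0168], [-0.0169, 0.0, -0.0363]] 
 F [ 0.23  0.61 -2.11] M [ 0.22  0.07 -0.01] w 14.1 gf 29.996175169944763
side 130 [542.2 184.9 130. ] [556.5 207.3 149.6]
side 150 [542.2 186.9 150.3] [556.6 205.7 169.7]
[528.3 195. ] [116.2 140.9] 4.1
top 130 [545.  189.4 130.4] [558.1 203.6 148.9]
top 150 [545.5 189.3 154.2] [559.  194.6 166.8]
[530.6 196.6] [116.7 135.1] 4.0
```

servo_tool:
  moves:
    - {"claw": 1,"slide": [-0.03,0.016,0.015],"dr": [0,0,0]}
    - {"claw": 1,"slide": [-0.03,0.016,0.015],"dr": [0,0,0]}
    - {"claw": 1,"slide": [0.004,0.016,0.088],"dr": [0,0,0]}
    - {"claw": 1,"slide": [0.038,0.016,0.16],"dr": [0,0,0]}
    - {"claw": 1,"slide": [0.072,0.016,0.233],"dr": [0,0,0]}
    - {"claw": 1,"slide": [0.106,0.016,0.305],"dr": [0,0,0]}
    - {"claw": 1,"slide": [0.14,0.016,0.378],"dr": [0,0,0]}
    - {"claw": 1,"slide": [0.173,0.016,0.45],"dr": [0,0,0]}
    - {"claw": 1,"slide": [0.173,0.016,0.45],"dr": [0,0,0]}
    - {"claw": 1,"slide": [0.173,0.016,0.45],"dr": [0,0,0]}

```text
time_s: 10.27
ee_pos: [553.3, 187.6, 173.5]
tcp_rot: [0.667, 0.713, -0.148, 0.158]
force: [0.8, -0.4, -0.9]
width: 13.9
grasp_force: 30.0
```

```bash
python3 -c "
from h import *
go([552.4,198.2,199],3.9)"
```

```text
t 10.2667 grasp [552.49 199.42 198.86] q [ 0.49  0.05  1.62 -0.4   1.66  0.42] 
 slide [-0.047 -0.007  0.015] dr [-0.002 -0.009 -0.003]
 world x,y,z per mm in slide [[-0.0025, 0.0399, 0.0011], [0.0362, 0.0027, -0.0168], [-0.0169, -0.0, -0.0363]] 
 F [ 0.76 -0.37 -0.93] M [0.21 0.05 0.03] w 13.9 gf 29.99615639448166
```

servo_tool:
  moves:
    - {"claw": 1,"slide": [0.017,0,0.036],"dr": [0,0,0]}
    - {"claw": 1,"slide": [0.034,0,0.073],"dr": [0,0,0]}
    - {"claw": 1,"slide": [0.051,0,0.109],"dr": [0,0,0]}
    - {"claw": 1,"slide": [0.051,0,0.109],"dr": [0,0,0]}

```text
time_s: 10.6
ee_pos: [553.3, 187.6, 170.4]
tcp_rot: [0.667, 0.713, -0.148, 0.158]
force: [-0.6, 0.7, -1.0]
width: 13.7
grasp_force: 30.0
```

servo_tool:
  moves:
    - {"claw": 1,"slide": [0.017,0,0.036],"dr": [0,0,0]}
    - {"claw": 1,"slide": [0.034,0,0.073],"dr": [0,0,0]}
    - {"claw": 1,"slide": [0.034,0,0.073],"dr": [0,0,0]}

```text
time_s: 10.85
ee_pos: [553.3, 187.7, 168.3]
tcp_rot: [0.667, 0.713, -0.148, 0.158]
force: [-0.6, 0.6, -1.1]
width: 13.9
grasp_force: 30.0
```

servo_tool:
  moves:
    - {"claw": 1,"slide": [0.017,0,0.036],"dr": [0,0,0]}
    - {"claw": 1,"slide": [0.034,0,0.073],"dr": [0,0,0]}
    - {"claw": 1,"slide": [0.034,0,0.073],"dr": [0,0,0]}

```text
time_s: 11.1
ee_pos: [553.3, 187.7, 166.3]
tcp_rot: [0.667, 0.713, -0.148, 0.158]
force: [0.4, -0.0, -1.5]
width: 13.9
grasp_force: 30.0
```

servo_tool:
  moves:
    - {"claw": 1,"slide": [0.017,0,0.036],"dr": [0,0,0]}
    - {"claw": 1,"slide": [0.034,0,0.073],"dr": [0,0,0]}
    - {"claw": 1,"slide": [0.034,0,0.073],"dr": [0,0,0]}

```text
time_s: 11.35
ee_pos: [553.3, 187.7, 164.3]
tcp_rot: [0.667, 0.713, -0.148, 0.158]
force: [-0.7, 0.2, -1.1]
width: 13.7
grasp_force: 30.0
```

servo_tool:
  moves:
    - {"claw": 1,"slide": [0.017,0,0.036],"dr": [0,0,0]}
    - {"claw": 1,"slide": [0.034,0,0.073],"dr": [0,0,0]}
    - {"claw": 1,"slide": [0.034,0,0.073],"dr": [0,0,0]}

```text
time_s: 11.6
ee_pos: [553.3, 187.7, 162.3]
tcp_rot: [0.667, 0.713, -0.148, 0.158]
force: [-0.1, 0.1, -0.8]
width: 13.9
grasp_force: 30.0
```

servo_tool:
  moves:
    - {"claw": 1,"slide": [0.017,0,0.036],"dr": [0,0,0]}
    - {"claw": 1,"slide": [0.034,0,0.073],"dr": [0,0,0]}
    - {"claw": 1,"slide": [0.034,0,0.073],"dr": [0,0,0]}

```text
time_s: 11.85
ee_pos: [553.3, 187.7, 160.3]
tcp_rot: [0.667, 0.713, -0.147, 0.158]
force: [0.2, -0.8, -0.8]
width: 13.8
grasp_force: 30.0
```

servo_tool:
  moves:
    - {"claw": 1,"slide": [0.017,0,0.036],"dr": [0,0,0]}
    - {"claw": 1,"slide": [0.034,0,0.073],"dr": [0,0,0]}
    - {"claw": 1,"slide": [0.034,0,0.073],"dr": [0,0,0]}

```text
time_s: 12.1
ee_pos: [553.3, 187.7, 158.2]
tcp_rot: [0.667, 0.713, -0.148, 0.158]
force: [0.0, -0.1, -0.8]
width: 13.5
grasp_force: 30.0
```

servo_tool:
  moves:
    - {"claw": 1,"slide": [0.017,0,0.036],"dr": [0,0,0]}
    - {"claw": 1,"slide": [0.034,0,0.073],"dr": [0,0,0]}
    - {"claw": 1,"slide": [0.034,0,0.073],"dr": [0,0,0]}

```text
time_s: 12.35
ee_pos: [553.3, 187.6, 156.3]
tcp_rot: [0.667, 0.713, -0.148, 0.158]
force: [-0.1, -0.5, -1.0]
width: 13.5
grasp_force: 30.0
```

servo_tool:
  moves:
    - {"claw": 1,"slide": [0.017,0,0.036],"dr": [0,0,0]}
    - {"claw": 1,"slide": [0.017,0,0.036],"dr": [0,0,0]}

```text
time_s: 12.52
ee_pos: [553.3, 187.7, 155.3]
tcp_rot: [0.667, 0.713, -0.147, 0.158]
force: [-0.2, -0.2, -2.0]
width: 13.8
grasp_force: 30.0
```

servo_tool:
  moves:
    - {"claw": 1,"slide": [0.017,0,0.036],"dr": [0,0,0]}
    - {"claw": 1,"slide": [0.017,0,0.036],"dr": [0,0,0]}

```text
time_s: 12.68
ee_pos: [553.3, 187.7, 154.3]
tcp_rot: [0.667, 0.713, -0.147, 0.158]
force: [0.8, -0.7, -1.3]
width: 13.8
grasp_force: 30.0
```

servo_tool:
  moves:
    - {"claw": 1,"slide": [0.017,0,0.036],"dr": [0,0,0]}
    - {"claw": 1,"slide": [0.017,0,0.036],"dr": [0,0,0]}

```text
time_s: 12.85
ee_pos: [553.2, 187.7, 153.5]
tcp_rot: [0.667, 0.713, -0.148, 0.158]
force: [-1.2, 0.7, 0.9]
width: 14.0
grasp_force: 30.0
```

servo_tool:
  moves:
    - {"claw": 1,"slide": [0.017,0,0.036],"dr": [0,0,0]}
    - {"claw": 1,"slide": [0.017,0,0.036],"dr": [0,0,0]}

```text
time_s: 13.02
ee_pos: [553.3, 187.7, 152.7]
tcp_rot: [0.667, 0.713, -0.147, 0.158]
force: [-1.5, -0.2, 4.1]
width: 13.8
grasp_force: 30.0
```

servo_tool:
  moves:
    - {"claw": 1,"slide": [0.017,0,0.036],"dr": [0,0,0]}
    - {"claw": 1,"slide": [0.017,0,0.036],"dr": [0,0,0]}

```text
time_s: 13.18
ee_pos: [553.3, 187.7, 151.8]
tcp_rot: [0.667, 0.713, -0.147, 0.158]
force: [-2.4, -0.1, 3.5]
width: 14.0
grasp_force: 30.0
```

servo_tool:
  moves:
    - {"claw": 1,"slide": [0.017,0,0.036],"dr": [0,0,0]}
    - {"claw": 1,"slide": [0.017,0,0.036],"dr": [0,0,0]}

```text
time_s: 13.35
ee_pos: [553.3, 187.7, 150.8]
tcp_rot: [0.667, 0.713, -0.147, 0.158]
force: [-1.7, -0.5, 4.3]
width: 13.8
grasp_force: 30.0
```

servo_tool:
  moves:
    - {"claw": 1,"slide": [0.017,0,0.036],"dr": [0,0,0]}
    - {"claw": 1,"slide": [0.017,0,0.036],"dr": [0,0,0]}

```text
time_s: 13.52
ee_pos: [553.3, 187.7, 149.8]
tcp_rot: [0.667, 0.713, -0.147, 0.158]
force: [-3.6, -0.8, 4.8]
width: 13.7
grasp_force: 30.0
```

servo_tool:
  moves:
    - {"claw": 1,"slide": [0.017,0,0.036],"dr": [0,0,0]}
    - {"claw": 1,"slide": [0.017,0,0.036],"dr": [0,0,0]}

```text
time_s: 13.68
ee_pos: [553.2, 187.7, 148.8]
tcp_rot: [0.667, 0.713, -0.147, 0.158]
force: [-3.4, -0.1, 4.9]
width: 14.0
grasp_force: 30.0
```

servo_tool:
  moves:
    - {"claw": 1,"slide": [0.017,0,0.036],"dr": [0,0,0]}
    - {"claw": 1,"slide": [0.017,0,0.036],"dr": [0,0,0]}

```text
time_s: 13.85
ee_pos: [553.0, 187.7, 147.3]
tcp_rot: [0.667, 0.713, -0.148, 0.158]
force: [-3.5, -0.7, 1.1]
width: 13.5
grasp_force: 30.0
```

servo_tool:
  moves:
    - {"claw": 1,"slide": [0.017,0,0.036],"dr": [0,0,0]}
    - {"claw": 1,"slide": [0.017,0,0.036],"dr": [0,0,0]}

```text
time_s: 14.02
ee_pos: [553.0, 187.7, 145.9]
tcp_rot: [0.667, 0.713, -0.148, 0.158]
force: [-3.8, -0.1, -1.5]
width: 14.0
grasp_force: 30.0
```

servo_tool:
  moves:
    - {"claw": 1,"slide": [0.017,0,0.036],"dr": [0,0,0]}
    - {"claw": 1,"slide": [0.017,0,0.036],"dr": [0,0,0]}

```text
time_s: 14.18
ee_pos: [553.1, 187.8, 145.0]
tcp_rot: [0.667, 0.713, -0.148, 0.158]
force: [-3.7, -1.0, -2.5]
width: 13.8
grasp_force: 30.0
```

servo_tool:
  moves:
    - {"claw": 1,"slide": [0.017,0,0.036],"dr": [0,0,0]}
    - {"claw": 1,"slide": [0.017,0,0.036],"dr": [0,0,0]}

```text
time_s: 14.35
ee_pos: [553.2, 187.7, 144.4]
tcp_rot: [0.667, 0.713, -0.148, 0.158]
force: [-3.8, -0.5, -2.2]
width: 13.8
grasp_force: 30.0
```

servo_tool:
  moves:
    - {"claw": 1,"slide": [0.008,0,0.018],"dr": [0,0,0]}
    - {"claw": 1,"slide": [0.008,0,0.018],"dr": [0,0,0]}

```text
time_s: 14.52
ee_pos: [553.3, 187.7, 144.1]
tcp_rot: [0.667, 0.713, -0.147, 0.158]
force: [-4.2, -0.3, 0.5]
width: 14.0
grasp_force: 30.0
```

servo_tool:
  moves:
    - {"claw": 1,"slide": [0.008,0,0.018],"dr": [0,0,0]}
    - {"claw": 1,"slide": [0.008,0,0.018],"dr": [0,0,0]}

```text
time_s: 14.68
ee_pos: [553.3, 187.7, 143.6]
tcp_rot: [0.667, 0.713, -0.147, 0.158]
force: [-4.6, -0.7, 0.2]
width: 13.7
grasp_force: 30.0
```

servo_tool:
  moves:
    - {"claw": 1,"slide": [0.017,0,0.036],"dr": [0,0,0]}
    - {"claw": 1,"slide": [0.017,0,0.036],"dr": [0,0,0]}

```text
time_s: 14.85
ee_pos: [553.9, 187.8, 142.8]
tcp_rot: [0.667, 0.713, -0.147, 0.158]
force: [-0.3, -0.4, 3.2]
width: 14.0
grasp_force: 30.0
```

servo_tool:
  moves:
    - {"claw": 1,"slide": [0.008,0,0.018],"dr": [0,0,0]}
    - {"claw": 1,"slide": [0.008,0,0.018],"dr": [0,0,0]}

```text
time_s: 15.02
ee_pos: [553.8, 187.8, 142.4]
tcp_rot: [0.667, 0.713, -0.147, 0.158]
force: [0.6, 0.2, 2.6]
width: 13.7
grasp_force: 30.0
```

servo_tool:
  moves:
    - {"claw": 1,"slide": [0.008,0,0.018],"dr": [0,0,0]}
    - {"claw": 1,"slide": [0.008,0,0.018],"dr": [0,0,0]}

```text
time_s: 15.18
ee_pos: [553.7, 187.8, 141.9]
tcp_rot: [0.667, 0.713, -0.147, 0.158]
force: [1.5, 1.0, 3.6]
width: 13.9
grasp_force: 30.0
```

servo_tool:
  moves:
    - {"claw": 1,"slide": [0.008,0,0.018],"dr": [0,0,0]}
    - {"claw": 1,"slide": [0.008,0,0.018],"dr": [0,0,0]}

```text
time_s: 15.35
ee_pos: [553.7, 187.8, 141.7]
tcp_rot: [0.667, 0.713, -0.147, 0.158]
force: [1.2, 0.7, 6.5]
width: 13.7
grasp_force: 30.0
```

servo_tool:
  moves:
    - {"claw": 1,"slide": [0.008,0,0.018],"dr": [0,0,0]}
    - {"claw": 1,"slide": [0.008,0,0.018],"dr": [0,0,0]}

```text
time_s: 15.52
ee_pos: [553.8, 187.8, 141.6]
tcp_rot: [0.667, 0.713, -0.147, 0.158]
force: [0.7, 1.6, 10.1]
width: 14.0
grasp_force: 30.0
```

Floor felt at 10 N, and the keeper's sideways force has vanished, so the pin is under it. I relieve the load slightly and let go.

servo_tool:
  moves:
    - {"claw": 1,"slide": [-0.015,0,-0.032],"dr": [0,0,0]}
    - {"claw": 1,"slide": [-0.022,0,-0.047],"dr": [0,0,0]}
    - {"claw": 1,"slide": [-0.022,0,-0.047],"dr": [0,0,0]}

```text
time_s: 15.77
ee_pos: [553.5, 187.8, 142.0]
tcp_rot: [0.667, 0.713, -0.147, 0.158]
force: [2.4, 1.1, 2.1]
width: 13.8
grasp_force: 30.0
```

servo_tool:
  moves:
    - {"claw": 0,"slide": [0,0,0],"dr": [0,0,0]}
    - {"claw": 0,"slide": [0,0,0],"dr": [0,0,0]}
    - {"claw": 0,"slide": [0,0,0],"dr": [0,0,0]}
    - {"claw": 0,"slide": [0,0,0],"dr": [0,0,0]}
    - {"claw": 0,"slide": [0,0,0],"dr": [0,0,0]}
    - {"claw": 0,"slide": [0,0,0],"dr": [0,0,0]}

```text
time_s: 16.27
ee_pos: [553.2, 187.7, 141.8]
tcp_rot: [0.667, 0.713, -0.148, 0.158]
force: [0.4, -0.6, 0.2]
width: 45.6
grasp_force: 0.0
```

```bash
python3 -c "
from h import *
go([552.4,198.2,300],3.9)
c=shot('side','side7')
cv2.imwrite('pics/c7.png',cv2.resize(c['pixels'][60:240,120:320],None,fx=3,fy=3,interpolation=2)[:,:,::-1])"
```

```text
t 16.2667 grasp [552.45 199.49 167.16] q [ 0.49  0.06  1.65 -0.4   1.61  0.44] 
 slide [-2.289 -0.006 -4.796] dr [-0.002 -0.009 -0.003]
 world x,y,z per mm in slide [[-0.0025, 0.0399, 0.0011], [0.0362, 0.0027, -0.0168], [-0.0169, -0.0, -0.0363]] 
 F [ 0.42 -0.61  0.25] M [ 0.11  0.09 -0.03] w 45.6 gf 0.0
```

View pics/c7.png

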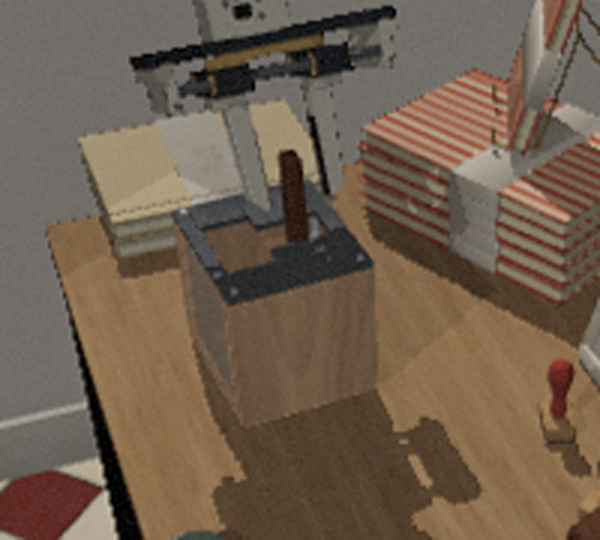

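The key stands upright in the slot at crop (293,195), and the open fingers at (250,160) and (325,150) are clear of it. I retreat.

servo_tool:
  moves:
    - {"claw": -0.2,"slide": [-0.2,0,-0.43],"dr": [0,0,0]}
    - {"claw": -0.2,"slide": [-0.6,0,-1.3],"dr": [0,0,0]}
    - {"claw": -0.2,"slide": [-1.2,0,-2.6],"dr": [0,0,0]}
    - {"claw": -0.2,"slide": [-1.8,0,-3.9],"dr": [0,0,0]}
    - {"claw": -0.2,"slide": [-2.4,0,-5.2],"dr": [0,0,0]}
    - {"claw": -0.2,"slide": [-2.4,0,-5.2],"dr": [0,0,0]}
    - {"claw": -0.2,"slide": [-2.4,0,-5.2],"dr": [0,0,0]}
    - {"claw": -0.2,"slide": [-2.4,0,-5.2],"dr": [0,0,0]}

```text
time_s: 16.98
ee_pos: [553.2, 188.1, 285.1]
tcp_rot: [0.667, 0.713, -0.147, 0.158]
force: [-0.0, -0.2, -0.1]
width: 55.9
grasp_force: 0.0
```

```bash
python3 -c "
from h import *
for n in('side','top'):
  X=pts(shot(n,n+'8'))
  m=(abs(X[...,0]-552)<25)&(abs(X[...,1]-198)<25)&(X[...,2]>130)&(X[...,2]<215);Q=X[m]; print(n,Q.min(0).round(1),Q.max(0).round(1), np.percentile(Q[:,2],[90,97]))
  for a,b in((130,150),(165,180)):
    q=Q[(Q[:,2]>a)&(Q[:,2]<b)]; print(a,q.min(0).round(1),q.max(0).round(1))
print(telemetry.sense()['ee_pos'],telemetry.sense()['force'])"
```

```text
side [541.7 183.6 130. ] [556.7 204.9 187.9] [185.8309277  186.86112634]
130 [542.3 183.6 130. ] [556.3 204.5 150. ]
165 [541.7 184.6 165.3] [556.3 202.1 180. ]
top [544.2 188.6 131.4] [558.2 207.7 191.1] [188.80196216 190.0063101 ]
130 [544.7 188.7 131.4] [557.9 205.3 149.9]
165 [544.4 188.6 165.3] [556.4 204.9 176.3]
[552.95667881 188.01170121 284.00357432] [-0.78391271  0.67671306 -0.28634243]
```

```bash
python3 -c "
from h import *
for n in('side','top'):
  for tag,cx,cy in((n+'0',546.3,-167),(n+'8',551,198)):
    c=np.load('pics/'+tag+'.npz'); X=pts(c)
    m=(abs(X[...,0]-cx)<15)&(abs(X[...,1]-cy)<18)&(X[...,2]>150)&(X[...,2]<215)
    z=X[m][:,2]; k=np.sort(z); print(tag,len(z),k[-50:].mean().round(2),k[-30:].mean().round(2),np.median(k[-45:]).round(2))
"
```

```text
side0 221 184.33 184.79 184.36
side8 130 183.6 185.88 185.01
top0 91 185.51 186.25 185.39
top8 105 187.85 188.8 187.83
```

The handle top is about 188.4 mm, 1.5 mm above the felt floor. That fits the locked rest height of 1 to 2 mm.

```bash
python3 -c "
from bench import job
print(job.finish_job())"
```

```text
the job is handed in; nothing more can be done
None
```

I hung the smallest key on the double hook, pressed it down to the hard floor (about 10 N) and let go. It now rests about 1.5 mm above that floor, which fits it being locked under the keeper. I felt no contact with the top plate and left the stamps and tape roll alone. I handed the job in at about 17 s; no verdict came back.

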